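Stand the test-gas bottle up in its stand and bar it in

TASK

Take the small metal gas bottle out of its sloping rest and stand it upright on the round pad of the bottle stand, lowering it until its narrow foot is down on the pad before you let go. With the retaining bar still open, leave the bottle free for about two seconds to see that it stands centred and without wobble; then slide the stand's bar fully shut across the front of it, with the bottle still standing. Leave the other things on the bench where they are.

Things in the scene. Friction and masses are not known exactly. Their poses are not given: they have to be found in the camera images.
- bottle_mid (a point): round aluminium gas bottle, 152 mm long, 0.3 to 0.6 kg. From the foot: flat foot 30 mm across, widening to 46 mm at 22 mm, straight body to 124 mm (paper band at 50 to 80), then a cone to a brass cap 26 mm across at 135 to 152 mm. This point: on its axis, 76 mm from foot and top; z runs from foot to top. Grip across the body 95 to 122 mm from the foot, from above or slanted
- rest_foot (a point): grey sloping rest, fixed: foot plate 130 x 90 mm, chute rising at 40 degrees with side rails to 62 mm up the chute. This point is the centre of the lying bottle's foot, 40 mm above the bench, 50 mm behind the rest's centre; x is the level direction of the bottle's top (roughly away from the robot), z up. The bottle's body beyond 80 mm from its foot sticks out free
- stand_pad (a point): steel bottle stand, fixed, base 150 x 180 mm. This point: centre of the top of its round black pad, 70 mm across, 10 mm above the bench. z up, x towards the back plate (inner face at x = 57 mm, 75 mm above the bench); open front at -x. Side plate 66 mm high at y = 75 mm. Two posts 98 mm high at x = -56, y = 72 and -72 mm guide the bar. The top of the standing bottle is 162 mm above the bench
- bar (a joint): retaining bar of the stand, bare aluminium, 10 mm thick, 12 mm high, its middle 83 mm above the bench, sliding level across the stand's front (x = -56 mm from the pad). 0 m = shut against its stop, 0.10 = fully open; opening moves it to -y of the stand, so push it to +y to shut it. 2 N of friction; it stays where it is left and starts open, at 0.075 to 0.10
- bar_handle (a point): upright post on the bar's outer end, 16 mm across, reaching 147 mm above the bench, with a thin black ring at 140 to 148 mm. This point is on its axis 130 mm above the bench. With the bar shut it lies at x = -56, y = -102 mm from the pad in the stand's frame
- meter: bystander: grey handheld gas meter with a black head, 66 x 34 mm, 148 mm tall, standing on end; origin at its underside
- wash: bystander: white plastic bottle, 64 mm across, 150 mm tall; origin at its underside
- cap: bystander: white plastic screw cap lying open side up, 66 mm across, 28 mm high; origin at its underside
- jar: bystander: amber glass jar with black cap, 68 mm across, 90 mm tall; origin at its underside
- wrench: bystander: steel wrench 170 mm long lying flat on the bench
- clearbox: bystander: clear open plastic box 110 x 130 x 70 mm; origin at its underside
- dish: bystander: flat open glass dish, 90 mm across, 18 mm high; origin at its underside

How it is judged:
By the outcome, as a careful person would: the job done as asked, in the order asked, and still so for the second after the job is handed in, with the robot touching nothing.
It also fails if it takes over 61 s, if anything falls off the work surface, if the arm or the gripper's body presses on something with over 40 N, if the wrist force passes 120 N, or if a joint passes its speed limit or range.

ROBOT

A 6-joint arm with a two-finger parallel gripper is mounted at the origin on the work surface. World frame = base frame: x ahead of the robot, y to its left, z up, the work surface at z = 0. Lengths are in mm, angles in rad, forces in N, time in s.
With the tool pointing down it reaches from about 300 to 775 mm from the base axis. Payload 14.6 kg.
Tool frame: the origin (TCP) lies on the centre line of the jaws, within the pads' length; the fingertips stand 19 mm ahead of it and the grasp point (between the pads) is the TCP (bot.tip_reach is the distance from the TCP to the fingertips, in mm); y points along the fingers, x is the direction in which the jaws open and shut, and the axes are right-handed (so a half turn about y gives the same grasp; the last joint's range is limited). The gripper opens to 85 mm and grips with 20 to 120 N. Pads are 22 mm wide; open, the fingers measure 114 mm over their backs; the gripper's body (76 mm by 85 mm) begins 54 mm behind the grasp point. The pads swing forward as they close: fully open they stand 13 mm farther back than shut.
Start: joints at [1.167, 0.3, 1.521, -0, 1.321, -0.067], TCP at [181.755, 519.09, 250.281] pointing down, gripper open.
Joint ranges: [-3.03, 3.03], [-0.79, 2.21], [0.23, 2.52], [-1.04, 4.18], [0, 3.07], [-2.55, 2.55]. Speed limits (rad/s): [2.22, 2.22, 2.57, 3.14, 3.14, 3.14].

INTERFACE

Orientations are given as a unit quaternion [w, x, y, z].
In Python, from rig import bot gives the robot as it stands. Calls block until the motion is done:
- bot.move_to(position, orientation): joint-space move of the TCP to a pose.
- bot.servo_line(position, attitude=None, speed=150, until_force=None): straight line of the TCP; attitude=None keeps the orientation; speed is the mean speed in mm/s. With until_force (N) it stops when the force on the tool has changed by that much, and returns True; else False.
- bot.move_joints(angles): joint-space move.
- bot.move_gripper(opening, grip_force=None): finger opening in mm; grip_force is the grip in N (None keeps the last); returns when the fingers have stopped.
- bot.dwell(seconds).
- bot.ik(position, orientation): joint angles nearest the present ones, or None.
- bot.read_state(): the state.
- bot.read_camera(name): name is "scene" or "top"; returns a dict with "image" (384x512x3 uint8, blue, green, red), "depth" (384x512 float32, mm along the optical axis (not along the pixel's ray), 0 where there is no reading), "fovy" (degrees; the focal length in pixels is half the picture's height over the tangent of half this angle, whatever the lens; pixels are square), "cx", "cy" (the principal point, pixels), "eye" and "attitude" of the camera in the world. Camera axes: x right, y down, z forward; pixel columns grow to the right and rows downward; lengths in mm; the calibration is good to about 2 mm. A picture is of the moment at which its call begins.
A pose or a line that the arm cannot do raises bot.MotionError and nothing moves.
- bot.finish_job(): hands the job in, once; it reports no verdict.
The state is a dict: "clock": time; "joint_positions": joint angles; "qvel": joint speeds; "effort": joint torques, N m; "ee_pos": TCP position; "tool_rot": TCP orientation; "ft_force": force on the tool from outside, world axes, zero at the start; "moment": the same for the moment, N m; "grip_width": finger opening in mm.
Only numpy, scipy, OpenCV 4.12 (cv2) and the standard library are available. Lean on these libraries where they do the work, as an engineer would, in place of code of your own. Each camera call takes 0.05 s, during which the arm holds its last target.

## Working session

There is one attempt and no reset: what is moved stays moved. The work goes in short steps, each a Python script; the robot and the scene stay as the last script left them, time stands still between calls to the robot, and variables do not carry over. Pictures are saved under pics/ and viewed, and the job is handed in when it is done.

```bash
ls; mkdir -p pics; python3 - <<'E'
from rig import bot
import cv2,pickle
for n in("scene","top"):
    c=bot.read_camera(n); pickle.dump(c,open(n+".pkl","wb")); cv2.imwrite(f"pics/{n}0.png",c["image"])
    print(n,c["fovy"],c["cx"],c["cy"],c["eye"],c["attitude"])
s=bot.read_state();print(s["clock"],s["ee_pos"],s["tool_rot"],s["grip_width"])
E
```

```text
pics
scene 49.79080953076895 245.46595081626103 194.05389195183562 [1312.2899427  549.8343604  889.8063944] [-0.18934045  0.4166899   0.81138376 -0.36356032]
top 47.57084557334117 256.595026058714 190.66277998335937 [ 536.00689875   20.42015929 1553.3777564 ] [ 0.01087035 -0.7001171   0.7138359  -0.01249726]
0.1 [181.67515146 518.92492695 249.78566804] [-0.57654667  0.57691647  0.40879693 -0.40944645] 85.35421193796792
```

View pics/scene0.png

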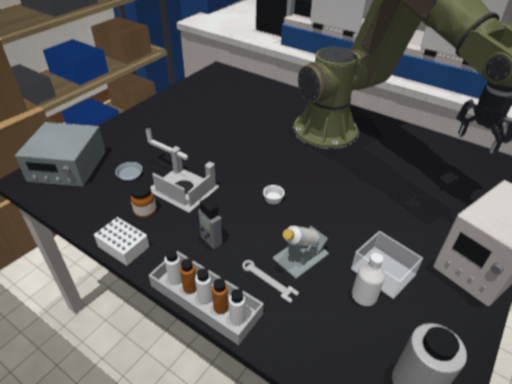

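View pics/top0.png

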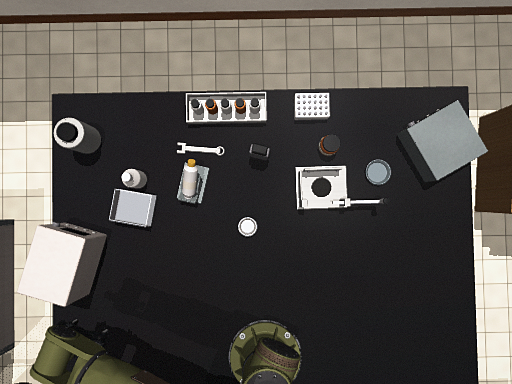

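The top view shows the rest and bottle at about (192,180), the stand at (322,187), and the bar handle end at about (382,201). I'll enlarge these areas.

```bash
cat > h.py <<'E'
import numpy as np,cv2,pickle
from scipy.spatial.transform import Rotation as R
def rot(q): return R.from_quat(np.r_[q[1:],q[0]]).as_matrix()
def f(c): return c["image"].shape[0]/2/np.tan(np.radians(c["fovy"])/2)
def pz(c,u,v,z):  # pixel -> world at height z
    d=rot(c["attitude"])@np.array([(u-c["cx"])/f(c),(v-c["cy"])/f(c),1]); e=np.array(c["eye"])
    return e+d*(z-e[2])/d[2]
def cloud(c):
    h,w=c["depth"].shape; u,v=np.meshgrid(np.arange(w),np.arange(h)); D=c["depth"]
    p=np.stack([(u-c["cx"])/f(c)*D,(v-c["cy"])/f(c)*D,D],-1)
    P=p@rot(c["attitude"]).T+np.array(c["eye"]); P[D==0]=np.nan; return P
def proj(c,p):
    q=(np.atleast_2d(p)-np.array(c["eye"]))@rot(c["attitude"])
    return np.c_[q[:,0]/q[:,2]*f(c)+c["cx"],q[:,1]/q[:,2]*f(c)+c["cy"]]
def crop(c,u0,u1,v0,v1,k,name):
    im=cv2.resize(c["image"][v0:v1,u0:u1],None,fx=k,fy=k,interpolation=cv2.INTER_CUBIC)
    for u in range(u0,u1):
        if u%10==0: cv2.line(im,((u-u0)*k+k//2,0),((u-u0)*k+k//2,6),(0,255,0),1); cv2.putText(im,str(u),((u-u0)*k,16),0,.35,(0,255,0),1)
    for v in range(v0,v1):
        if v%10==0: cv2.line(im,(0,(v-v0)*k+k//2),(6,(v-v0)*k+k//2),(0,255,0),1); cv2.putText(im,str(v),(8,(v-v0)*k+k//2+4),0,.35,(0,255,0),1)
    cv2.imwrite("pics/"+name,im)
def load(n): return pickle.load(open(n+".pkl","rb"))
E
python3 - <<'E'
from h import *
t=load("top");s=load("scene")
crop(t,285,395,130,215,7,"st_top.png")
crop(t,165,225,150,212,9,"re_top.png")
crop(s,135,235,120,220,6,"st_sc.png")
crop(s,265,335,210,280,8,"re_sc.png")
E
```

```text
(no output)
```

View pics/st_top.png

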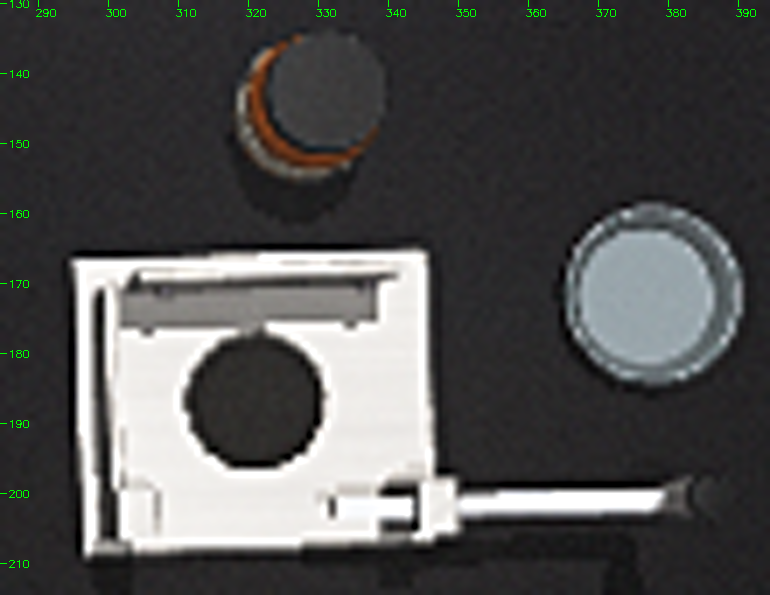

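View pics/re_top.png

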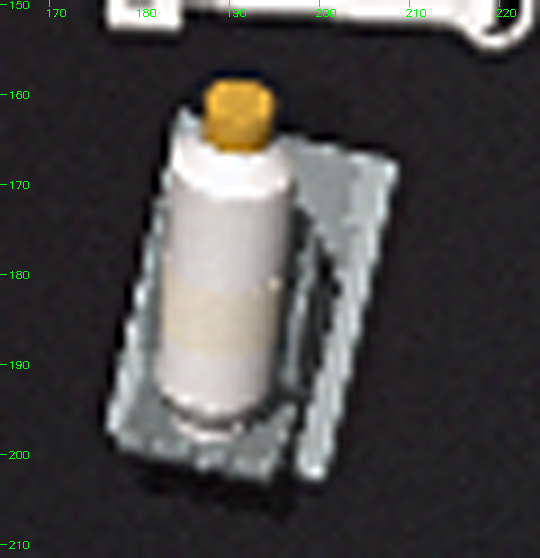

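View pics/st_sc.png

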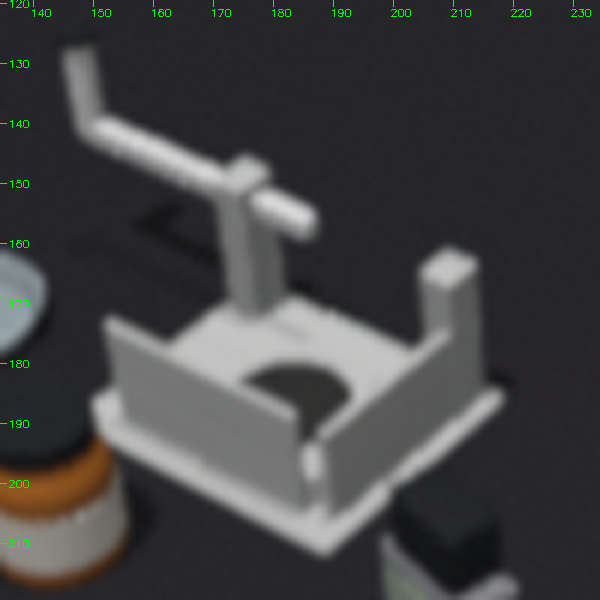

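View pics/re_sc.png

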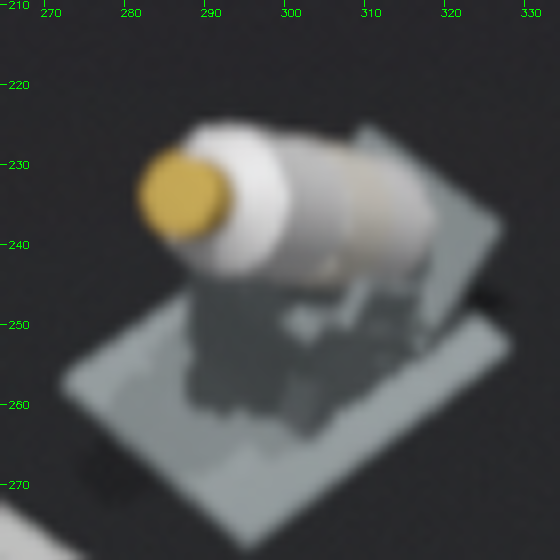

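The pad centre is at top (320.8,186.7). The bottle runs from its foot at about (187,197) to its cap at (191,159). Next I'll get metric estimates, using depth as well.

```bash
cat > est.py <<'E'
from h import *
t=load("top");s=load("scene")
print("pad",pz(t,320.8,186.7,10))
# black pad by image in scene/top: scene handled by eye
P=cloud(t);Q=cloud(s)
# stand base top corners from the top image (z~?), edges
for n,(u,v) in dict(BL=(295.0,166.5),BR=(345.5,165),FL=(297,208.5),FR=(346.5,206.5)).items(): print(n,pz(t,u,v,6).round(1), "z",P[int(v),int(u)].round(0))
for z in(): pass
print("handle top region depth"); print(P[194:207:2,376:388:2,2].round(0))
print("scene handle"); print(Q[126:142:2,143:153:2].reshape(-1,3)[::3].round(0))
# bottle cloud
def reg(P,lo,hi):
    m=np.all((P>lo)&(P<hi),-1); return P[m],m
r0=pz(t,190,180,80); print("bottle approx",r0)
for nm,C in(("top",P),("sc",Q)):
    pts,m=reg(C,r0-[110,60,30],r0+[110,60,100]); print(nm,len(pts),pts.min(0).round(),pts.max(0).round())
# rest plate corners
for n,(u,v) in dict(BL=(183.5,162),BR=(208,167.5),FL=(176,199),FR=(200,202)).items(): print(n,pz(t,u,v,5).round(1),P[int(round(v)),int(round(u))].round(0))
E
python3 est.py
```

```text
pad [ 596.64435496 -211.59157481   10.        ]
BL [ 670.6 -122.1    6. ] z [ 673. -123.   -0.]
BR [ 672.4 -302.1    6. ] z [ 673. -301.    3.]
FL [ 521.  -125.8    6. ] z [ 523. -126.    6.]
FR [ 524.7 -301.8    6. ] z [ 526. -300.    6.]
handle top region depth
[[ -2.  -2.   5.   2.   1.   0.]
 [  2.  -5.  -2.   4.   8.   4.]
 [  0.  10.  -1.   6. 142. 147.]
 [ 90.  89.  97. 133. 145. 148.]
 [ 95.  94.  96. 121. 150. 145.]
 [ -1.   1.   1.  -0.   1.  -0.]
 [  4.   0.   4.   5.  -2.  -3.]]
scene handle
[[ 404. -592.    3.]
 [ 543. -386.  150.]
 [ 549. -402.  139.]
 [ 392. -560.   -1.]
 [ 549. -393.  135.]
 [ 434. -561.    2.]
 [ 543. -392.  124.]
 [ 436. -548.   -1.]
 [ 427. -524.    4.]
 [ 545. -404.  105.]
 [ 463. -531.    2.]
 [ 546. -394.  101.]
 [ 464. -521.   -2.]
 [ 539. -393.   90.]]
bottle approx [625.16481815 241.2905101   80.        ]
top 593 [547. 208.  50.] [691. 288. 151.]
sc 712 [547. 215.  50.] [692. 292. 148.]
BL [694.4 274.8   5. ] [696. 276. -11.]
BR [673.  187.8   5. ] [671. 187.  12.]
FL [563.1 303.2   5. ] [563. 305.  -6.]
FR [550.8 218.2   5. ] [nan nan nan]
```

```bash
cat > bot_fit.py <<'E'
from h import *
from scipy.optimize import least_squares
prof=np.array([[0,15],[22,23],[124,23],[135,13],[152,13]],float)
poly=np.array([[0,0]]+prof.tolist()+[[152,0]])
def sdf(ax,r):
    best=np.full(ax.shape,1e9)
    for a,b in zip(poly[:-1],poly[1:]):
        d=b-a; tt=np.clip(((ax-a[0])*d[0]+(r-a[1])*d[1])/(d@d),0,1)
        best=np.minimum(best,np.hypot(ax-a[0]-tt*d[0],r-a[1]-tt*d[1]))
    return best
def ax_of(p):
    return np.array([np.cos(p[4])*np.cos(p[3]),np.cos(p[4])*np.sin(p[3]),np.sin(p[4])])
def res(p,X):
    a=ax_of(p); w=X-p[:3]; x=w@a; r=np.linalg.norm(w-np.outer(x,a),axis=1); return sdf(x,r)
def fit(X,p0):
    X=X[res(p0,X)<25]
    for _ in range(3):
        o=least_squares(res,p0,args=(X,),loss="soft_l1",f_scale=2); p0=o.x; X=X[res(p0,X)<8]
    return o.x,len(X),np.median(res(o.x,X))
if __name__=="__main__":
    P=cloud(load("top"));Q=cloud(load("scene"))
    for nm,C in(("top",[P]),("sc",[Q]),("both",[P,Q])):
        X=[]
        for c in C:
            m=np.all((c>[535,180,28])&(c<[705,300,175]),-1); X.append(c[m])
        X=np.vstack(X)
        p,n,e=fit(X,np.array([570,245,40,-.1,.7])); print(nm,p.round(3),n,e.round(2),np.degrees(p[3:]))
E
python3 bot_fit.py
```

```text
top [ 5.71355e+02  2.54139e+02  3.95370e+01 -2.20000e-01  7.01000e-01] 559 1.55 [-12.59711616  40.1773811 ]
sc [ 5.72897e+02  2.63156e+02  3.74160e+01 -3.14000e-01  7.18000e-01] 691 1.27 [-17.97215272  41.1143625 ]
both [ 5.70961e+02  2.59571e+02  3.92520e+01 -2.72000e-01  6.98000e-01] 1212 1.16 [-15.59711091  40.00421943]
```

```bash
cat > ov.py <<'E'
from h import *; from bot_fit import *
import sys
def ring(o,a,r,n=60):
    e1=np.cross(a,[0,0,1.]); e1=np.array([1,0,0.]) if np.linalg.norm(e1)<1e-6 else e1/np.linalg.norm(e1); e2=np.cross(a,e1)
    th=np.linspace(0,2*np.pi,n); return o+r*(np.cos(th)[:,None]*e1+np.sin(th)[:,None]*e2)
def draw(c,u0,u1,v0,v1,k,name,curves):
    im=cv2.resize(c["image"][v0:v1,u0:u1],None,fx=k,fy=k,interpolation=cv2.INTER_CUBIC)
    for cv,col in curves:
        uv=(proj(c,cv)-[u0,v0]+.5)*k
        cv2.polylines(im,[np.round(uv).astype(np.int32)],False,col,1)
    cv2.imwrite("pics/"+name,im); return im
def bottle(p):
    a=ax_of(p); return [(ring(p[:3]+x*a,a,r),(0,255,0)) for x,r in prof]+[(ring(p[:3]+x*a,a,23),(255,0,255)) for x in(50,80)]
def stand(x,y,yaw,q=None):
    Rz=R.from_euler('z',yaw).as_matrix(); o=np.array([x,y,0.])
    L=lambda pts:np.array(pts,float)@Rz.T+o
    return [(L(ring(np.array([0,0,10.]),np.array([0,0,1.]),35)),(0,0,255)),
     (L([[57,-50,75],[57,50,75]]),(0,255,0)),
     (L([[-56+dx,72,98] for dx in(-8,8)]),(0,255,0)),(L([[-56,-72,98],[-56,-72,60]]),(0,255,0)),
     (L([[-56,-72,83],[-56,-102-q,83],[-56,-102-q,147]]),(255,0,255))]
def rest(p):
    Rz=R.from_euler('z',p[3]).as_matrix(); o=np.array([p[0],p[1],0])+Rz@[50,0,0]
    return [(np.array([[65,45,5],[65,-45,5],[-65,-45,5],[-65,45,5],[65,45,5]])@Rz.T+o,(0,200,255))]
if __name__=="__main__":
    t=load("top");s=load("scene")
    p=np.array([571.,257.5,40,np.radians(-14),np.radians(40)])
    a=draw(t,165,225,150,212,6,"o1.png",bottle(p)+rest(p)); b=draw(s,265,335,210,280,6,"o2.png",bottle(p)+rest(p))
    S=stand(596.6,-211.6,np.radians(.9),80)
    c=draw(t,285,395,130,215,6,"o3.png",S); d=draw(s,135,235,120,220,6,"o4.png",S)
E
python3 ov.py; python3 - <<'E'
import cv2,numpy as np
g=[cv2.imread(f"pics/o{i}.png") for i in(1,2,3,4)]
def hc(a,b):
    h=max(a.shape[0],b.shape[0]); f=lambda x:np.pad(x,((0,h-x.shape[0]),(0,0),(0,0)));return np.hstack([f(a),f(b)])
cv2.imwrite("pics/o12.png",hc(g[0],g[1]))
E
```

```text
(no output)
```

View pics/o12.png

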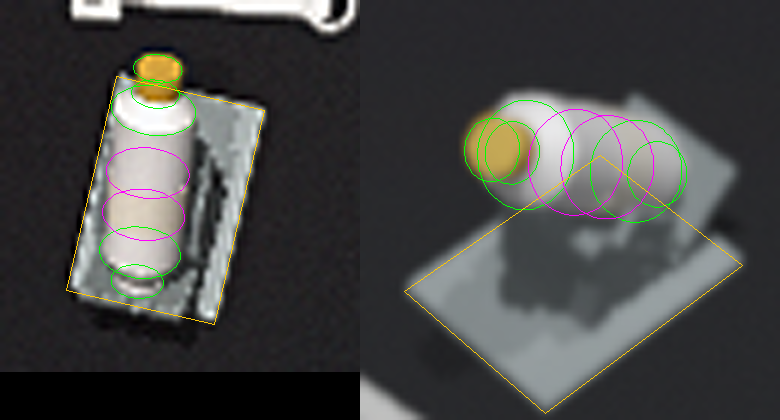

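View pics/o3.png

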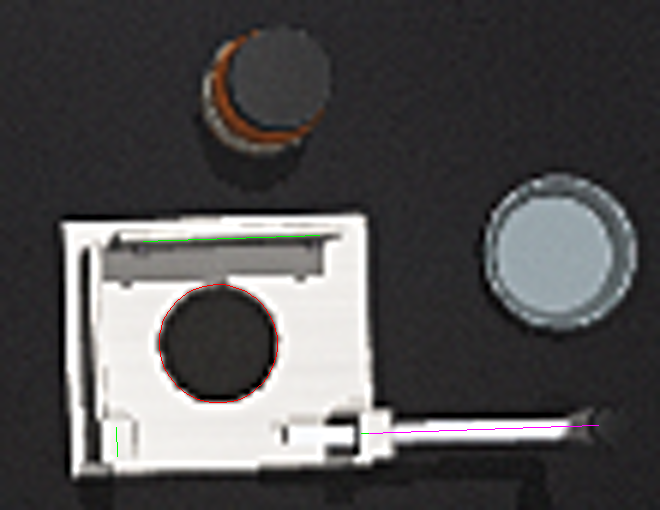

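View pics/o4.png

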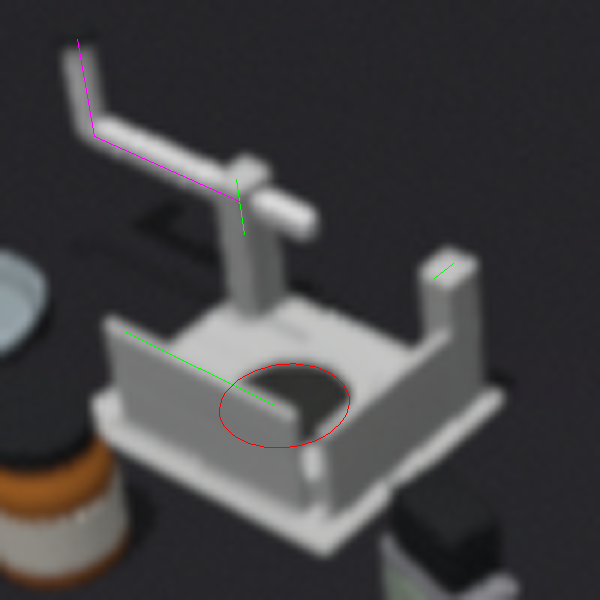

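The overlays agree to about 1 px: pad (596.6,-211.6), stand yaw about 0.9°, bar q≈80, bottle foot (571,257.5) at yaw −14°. Next is an IK check of the whole plan.

```bash
cat > plan.py <<'E'
import numpy as np
from scipy.spatial.transform import Rotation as R
def quat(M): q=R.from_matrix(M).as_quat(); return np.r_[q[3],q[:3]]
def ori(yaw,el,sgn=1):
    """tool pointing with heading yaw; el=elevation below horizontal (90=down); jaw axis level"""
    y,e=np.radians([yaw,el]); Y=np.array([np.cos(e)*np.cos(y),np.cos(e)*np.sin(y),-np.sin(e)])
    X=sgn*np.array([-np.sin(y),np.cos(y),0]); return quat(np.c_[X,Y,np.cross(X,Y)])
foot=np.array([571,257.5,40.]); PY=-14.; py,e=np.radians([PY,40])
a=np.array([np.cos(e)*np.cos(py),np.cos(e)*np.sin(py),np.sin(e)])
G=108.; grasp=foot+G*a
pad=np.array([596.6,-211.6,10.])
E
python3 - <<'E'
from plan import *; from rig import bot; from h import rot
s=bot.read_state(); print(rot(s["tool_rot"]).round(2))
for sg in(1,-1):
    for n,p,q in [("pre",grasp+[0,0,110],ori(PY,90,sg)),("grasp",grasp,ori(PY,90,sg)),("lift",grasp+[0,0,220],ori(PY,90,sg))]+[(f"pl{y}",pad+[0,0,G+h],ori(y,40,sg)) for y in(0,-10,-20,-30) for h in(0,150)]:
        j=bot.ik(p,q); print(sg,n,None if j is None else np.round(j,2))
E
```

```text
[[ 0.33 -0.   -0.94]
 [ 0.94 -0.    0.33]
 [-0.   -1.    0.  ]]
1 pre [ 0.3   0.65  1.08 -0.    1.41 -1.03]
1 grasp [ 0.3   0.75  1.19 -0.    1.21 -1.03]
1 lift [ 0.3   0.61  0.9  -0.    1.63 -1.03]
1 pl0 None
1 pl0 None
1 pl-10 None
1 pl-10 [-0.48  0.17  1.83  0.7   0.37 -2.44]
1 pl-20 [-0.42  0.42  1.94  2.6   0.1   2.06]
1 pl-20 [-0.42  0.17  1.84  0.2   0.27 -1.81]
1 pl-30 [-0.35  0.42  1.93  4.18  0.15  0.65]
1 pl-30 [-0.35  0.18  1.83 -0.46  0.3  -1.02]
-1 pre [ 0.3   0.65  1.08 -0.    1.41  2.11]
-1 grasp [ 0.3   0.75  1.19 -0.    1.21  2.11]
-1 lift [ 0.3   0.61  0.9  -0.    1.63  2.11]
-1 pl0 [-0.54  0.44  1.9   1.57  0.41 -0.37]
-1 pl0 [-0.54  0.2   1.81  0.91  0.53  0.37]
-1 pl-10 [-0.48  0.42  1.93  1.83  0.24 -0.46]
-1 pl-10 [-0.48  0.17  1.83  0.7   0.37  0.7 ]
-1 pl-20 [-0.42  0.42  1.94  2.6   0.1  -1.08]
-1 pl-20 [-0.42  0.17  1.84  0.2   0.27  1.33]
-1 pl-30 [-0.35  0.42  1.93  4.18  0.15 -2.49]
-1 pl-30 [-0.35  0.18  1.83 -0.46  0.3   2.12]
```

```bash
python3 - <<'E'
from plan import *; from rig import bot
G=110; grasp=foot+G*a
for el in (50,55,60):
  for sg in(1,-1):
    print(el,sg,[None if (j:=bot.ik(grasp+[0,0,h],ori(PY,el+50,sg))) is None else np.round(j,2).tolist() for h in(0,110,220)])
    for y in(0,-19,-40):
        print("   ",y,[None if (j:=bot.ik(pad+[0,0,G+h],ori(y,el,sg))) is None else np.round(j,2).tolist() for h in(0,150,220)])
for yaw in(0,-36,90,-90):
    print(yaw,[None if (j:=bot.ik([542,y,132],ori(yaw,90))) is None else np.round(j,2).tolist() for y in(-440,-320)])
E
```

```text
50 1 [[0.27, 0.83, 1.05, 0.09, 1.42, -1.08], [0.27, 0.74, 0.94, 0.09, 1.61, -1.06], [0.27, 0.71, 0.74, 0.09, 1.84, -1.04]]
    0 [None, [-0.51, 0.22, 1.71, 0.54, 0.66, -2.42], [-0.51, 0.16, 1.61, 0.46, 0.8, -2.31]]
    -19 [[-0.42, 0.41, 1.86, 0.3, 0.19, -1.93], [-0.42, 0.19, 1.73, 0.11, 0.52, -1.74], [-0.42, 0.13, 1.64, 0.09, 0.68, -1.71]]
    -40 [[-0.31, 0.43, 1.82, -0.83, 0.33, -0.46], [-0.31, 0.22, 1.7, -0.44, 0.6, -0.9], [-0.31, 0.16, 1.61, -0.36, 0.75, -1.0]]
50 -1 [[0.27, 0.83, 1.05, 0.09, 1.42, 2.06], [0.27, 0.74, 0.94, 0.09, 1.61, 2.08], [0.27, 0.71, 0.74, 0.09, 1.84, 2.1]]
    0 [[-0.51, 0.43, 1.83, 0.92, 0.41, 0.29], [-0.51, 0.22, 1.71, 0.54, 0.66, 0.72], [-0.51, 0.16, 1.61, 0.46, 0.8, 0.83]]
    -19 [[-0.42, 0.41, 1.86, 0.3, 0.19, 1.21], [-0.42, 0.19, 1.73, 0.11, 0.52, 1.41], [-0.42, 0.13, 1.64, 0.09, 0.68, 1.43]]
    -40 [None, [-0.31, 0.22, 1.7, -0.44, 0.6, 2.24], [-0.31, 0.16, 1.61, -0.36, 0.75, 2.14]]
55 1 [[0.26, 0.87, 0.98, 0.12, 1.52, -1.09], [0.26, 0.79, 0.87, 0.13, 1.71, -1.07], [0.26, 0.77, 0.67, 0.13, 1.94, -1.04]]
    0 [None, [-0.5, 0.24, 1.65, 0.41, 0.75, -
[... 1424 characters left out ...]
 [[-0.48, 0.44, 1.73, 0.47, 0.54, 0.74], [-0.48, 0.26, 1.6, 0.32, 0.84, 0.93], [-0.48, 0.21, 1.49, 0.28, 0.98, 0.99]]
    -19 [[-0.41, 0.43, 1.76, 0.1, 0.44, 1.41], [-0.41, 0.24, 1.62, 0.06, 0.76, 1.46], [-0.41, 0.19, 1.52, 0.05, 0.91, 1.47]]
    -40 [[-0.34, 0.45, 1.73, -0.38, 0.5, 2.22], [-0.34, 0.26, 1.6, -0.25, 0.81, 2.06], [-0.34, 0.21, 1.49, -0.22, 0.95, 2.02]]
0 [[-0.73, 0.74, 1.15, -0.0, 1.25, -2.31], [-0.59, 0.59, 1.4, -0.0, 1.16, -2.16]]
-36 [[-0.73, 0.74, 1.15, -0.0, 1.25, -1.68], [-0.59, 0.59, 1.4, -0.0, 1.16, -1.53]]
90 [[-0.73, 0.74, 1.15, -0.0, 1.25, 2.41], [-0.59, 0.59, 1.4, -0.0, 1.16, 2.55]]
-90 [[-0.73, 0.74, 1.15, -0.0, 1.25, -0.73], [-0.59, 0.59, 1.4, -0.0, 1.16, -0.59]]
```

```bash
sed -i 's/^G=.*/G=109.; grasp=foot+G*a/' plan.py; python3 - <<'E'
from plan import *; from rig import bot; import pickle,cv2
q=ori(PY,105); d=np.array([np.cos(np.radians(105))*np.cos(py),np.cos(np.radians(105))*np.sin(py),-np.sin(np.radians(105))])
bot.move_to(grasp-110*d,q)
bot.servo_line(grasp,speed=120,until_force=12) and print("CONTACT")
s=bot.read_state();print(s["clock"],s["ee_pos"]-grasp,s["ft_force"])
for n in("scene","top"): c=bot.read_camera(n); pickle.dump(c,open(n+"1.pkl","wb"))
from h import *
crop(load("scene1"),255,335,160,260,6,"g_sc.png"); crop(load("top1"),160,230,140,210,6,"g_top.png")
E
```

```text
3.2417 [0.46733955 0.06267156 1.00419051] [0.09588879 0.08623534 0.71055806]
```

View pics/g_sc.png

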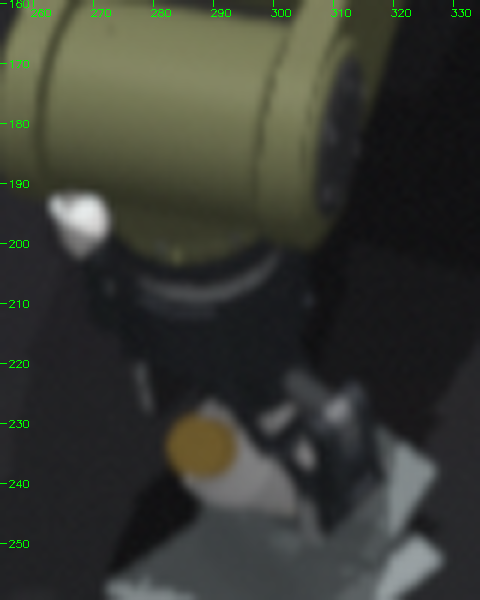

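View pics/g_top.png

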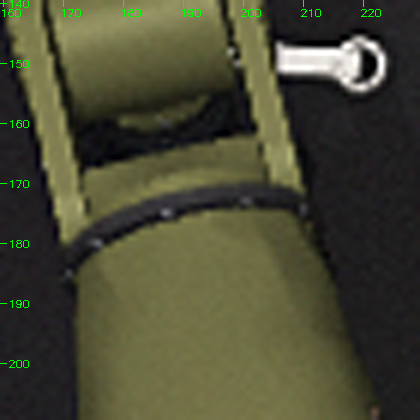

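The scene view shows the cap at (288,234), with the fingers straddling the shoulder and body and no contact. I'll close, lift, and look.

```bash
python3 - <<'E'
from plan import *; from rig import bot; import pickle
bot.move_gripper(20,grip_force=80)
s=bot.read_state();print(s["clock"],s["grip_width"],s["ft_force"].round(1) if hasattr(s["ft_force"],"round") else s["ft_force"])
bot.servo_line(grasp+[0,0,60],speed=80)
bot.servo_line(grasp+[0,0,230],speed=250)
s=bot.read_state();print(s["clock"],s["grip_width"],s["ft_force"],s["ee_pos"])
bot.move_to(pad+[0,0,G+100],ori(-19,55))
s=bot.read_state();print(s["clock"],s["grip_width"],s["ft_force"],s["ee_pos"],s["moment"])
for n in("scene","top"): c=bot.read_camera(n); pickle.dump(c,open(n+"2.pkl","wb"))
from h import *
from ov import *
p=np.r_[s["ee_pos"]-[0,0,G],0,np.pi/2]
draw(load("scene2"),125,225,70,210,4,"h_sc.png",[]);draw(load("scene2"),125,225,70,210,4,"h_sc2.png",bottle(p)); 
cv2.imwrite("pics/h.png",np.hstack([cv2.imread("pics/h_sc.png"),cv2.imread("pics/h_sc2.png")]))
E
```

```text
3.8083 44.16827377832431 [ 1.  -1.6  4.6]
5.5417 44.47401148463191 [-0.06125425  0.14617402 -5.90082785] [651.925251   237.26376951 338.01278688]
7.25 44.1943454119437 [ 0.06065519  0.69440353 -5.51093486] [ 596.99871253 -211.15259876  219.07958449] [ 0.22151327  0.64765831 -0.00893692]
```

View pics/h.png

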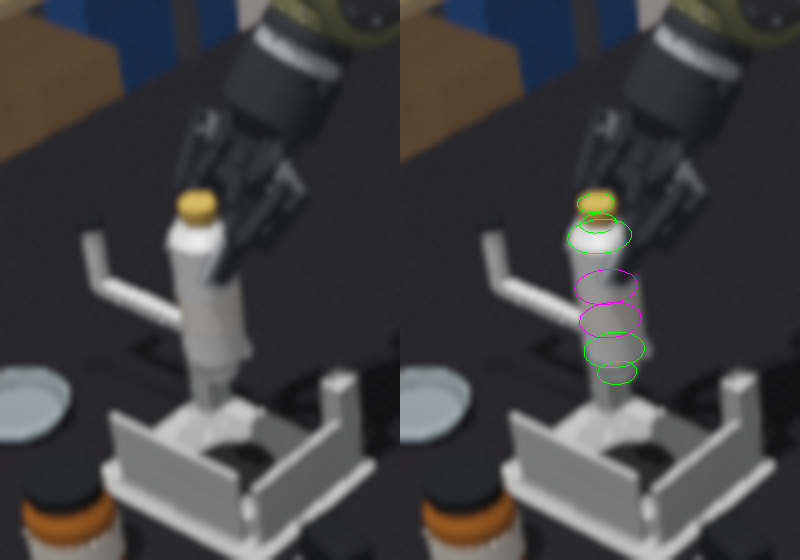

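The bottle is held nearly upright above the pad, with its cap at crop (197,205). I'll fit the tilt from depth.

```bash
cat > fit2.py <<'E'
from h import *; from bot_fit import sdf
from scipy.optimize import least_squares
# p: foot xyz, tilt tx=dx/dz, ty=dy/dz
def res(p,X):
    a=np.array([p[3],p[4],1.]);a/=np.linalg.norm(a);w=X-p[:3];x=w@a;r=np.linalg.norm(w-np.outer(x,a),axis=1);return sdf(x,r)
def fit(X,p0,tol=15):
    X=X[res(p0,X)<tol]
    for _ in range(4):
        o=least_squares(res,p0,args=(X,),loss="soft_l1",f_scale=1.5); p0=o.x; X=X[res(p0,X)<5]
    return o.x,len(X),np.median(res(o.x,X))
def run(tag,p0):
    for nm,ns in(("top",["top"]),("sc",["scene"]),("both",["top","scene"])):
        X=np.vstack([cloud(load(n+tag)).reshape(-1,3) for n in ns]); X=X[~np.isnan(X[:,0])]
        try: p,n,e=fit(X,p0); print(nm,p[:3].round(1),"tilt deg",np.degrees(p[3:]).round(1),n,e.round(2))
        except Exception as E: print(nm,E)
E
python3 - <<'E'
from fit2 import *; from ov import *
run("2",np.array([597,-211,110,0,0.]))
p=np.r_[597,-211,110,0,np.pi/2]
draw(load("scene2"),160,195,110,175,9,"a.png",[]);draw(load("scene2"),160,195,110,175,9,"b.png",bottle(p)); 
cv2.imwrite("pics/h2.png",np.hstack([cv2.imread("pics/a.png"),cv2.imread("pics/b.png")]))
E
```

```text
top [ 606.5 -219.8  110.4] tilt deg [-3.9  3.5] 174 1.21
sc [ 595.8 -211.5  109.2] tilt deg [0.1 1.1] 552 0.95
both [ 595.4 -210.7  109.9] tilt deg [0.6 0.3] 715 1.03
```

View pics/h2.png

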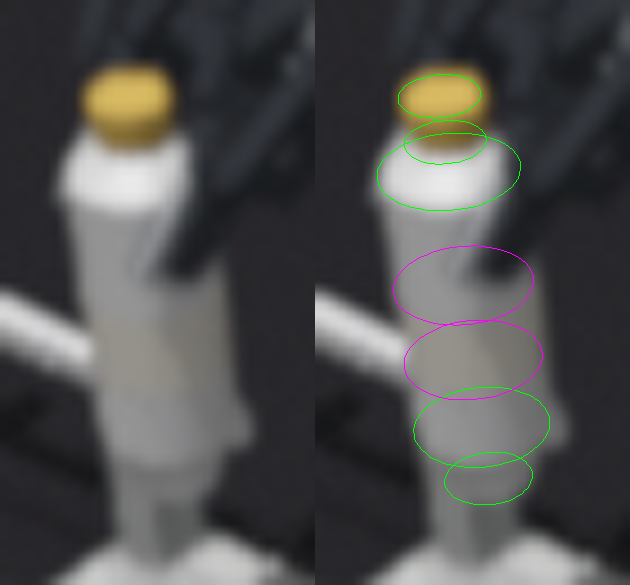

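Tilt is at most 1° and it's centred within about 1.5 mm. I'll lower it onto the pad under force guard.

```bash
python3 - <<'E'
from plan import *; from rig import bot; import pickle
bot.servo_line(pad+[0,0,G+10],speed=100)
s=bot.read_state();print(s["clock"],s["ft_force"],s["ee_pos"])
hit=bot.servo_line(pad+[0,0,G-8],speed=12,until_force=7)
s=bot.read_state();print(hit,s["clock"],s["ft_force"],s["moment"],s["ee_pos"])
for n in("scene","top"): c=bot.read_camera(n); pickle.dump(c,open(n+"3.pkl","wb"))
from fit2 import *
run("3",np.array([597,-211,10,0,0.]))
from ov import *
p=np.r_[597,-211.6,10,0,np.pi/2]
draw(load("scene3"),130,225,120,220,4,"a.png",[]);draw(load("scene3"),130,225,120,220,4,"b.png",bottle(p)); 
cv2.imwrite("pics/h3.png",np.hstack([cv2.imread("pics/a.png"),cv2.imread("pics/b.png")]))
E
```

```text
8.4 [ 0.03658824  0.21177962 -4.68267046] [ 596.93722956 -211.73050567  129.7827097 ]
True 9.2583 [-1.62100275 -0.30648094  6.37783099] [-0.01871778 -0.03515468  0.0437735 ] [ 596.76441152 -211.70627025  119.80357355]
top [ 609.  -204.2   11.4] tilt deg [-5.2 -4.1] 155 1.64
sc [ 595.5 -211.3    9.4] tilt deg [0.2 0.6] 466 1.07
both [ 595.1 -210.5   10.1] tilt deg [ 0.7 -0.3] 607 1.26
```

View pics/h3.png

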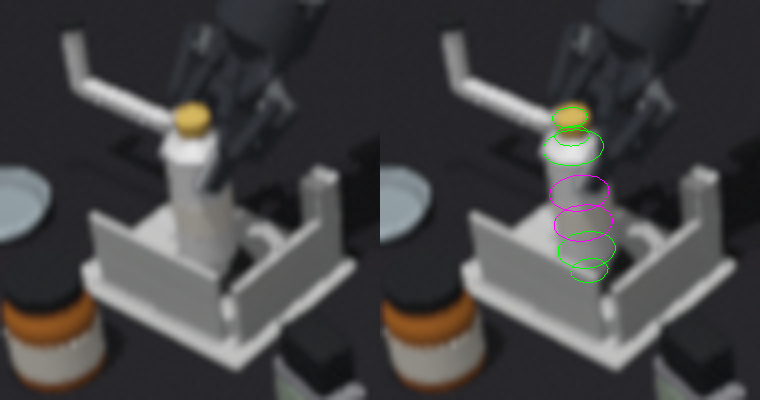

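Contact came at the expected height, so I'll release and retreat along the tool axis.

```bash
python3 - <<'E'
from plan import *; from rig import bot; import pickle
bot.move_gripper(60)
bot.move_gripper(85)
s=bot.read_state();print(s["clock"],s["grip_width"],s["ft_force"])
y,e=np.radians([-19,55]); d=np.array([np.cos(e)*np.cos(y),np.cos(e)*np.sin(y),-np.sin(e)])
P=np.array(s["ee_pos"])
bot.servo_line(P-130*d,speed=120)
bot.servo_line(np.array([440,-260,300.]),speed=250)
for k in (4,5):
    for n in("scene","top"): c=bot.read_camera(n); pickle.dump(c,open(f"{n}{k}.pkl","wb"))
    if k==4: bot.dwell(1.5)
print(bot.read_state()["clock"])
from fit2 import *
for k in "45": run(k,np.array([597,-211,10,0,0.]))
from ov import *
p=np.r_[596.6,-211.6,10,0,np.pi/2]
draw(load("scene5"),130,225,120,220,4,"a.png",[]);draw(load("scene5"),130,225,120,220,4,"b.png",bottle(p)); 
cv2.imwrite("pics/h5.png",np.hstack([cv2.imread("pics/a.png"),cv2.imread("pics/b.png")]))
draw(load("top5"),285,395,140,220,7,"t5.png",bottle(p))
E
```

```text
10.0333 84.8031879070282 [0.42865967 0.1773563  0.13740761]
13.6583
top [ 594.  -206.2   10.5] tilt deg [ 2.  -3.7] 215 1.63
sc [ 595.1 -210.9    9.6] tilt deg [ 0.1 -0.1] 549 0.97
both [ 594.3 -210.3    9.9] tilt deg [ 0.9 -0.9] 758 1.29
top [ 597.4 -205.3   10. ] tilt deg [ 0.4 -4.2] 216 1.38
sc [ 595.  -211.2    9.8] tilt deg [0.1 0. ] 543 0.95
both [ 594.3 -210.5    9.7] tilt deg [ 0.9 -0.7] 751 1.24
```

View pics/h5.png

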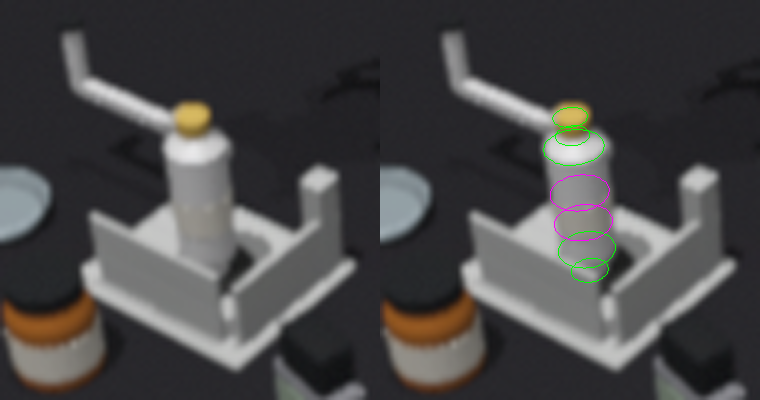

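View pics/t5.png

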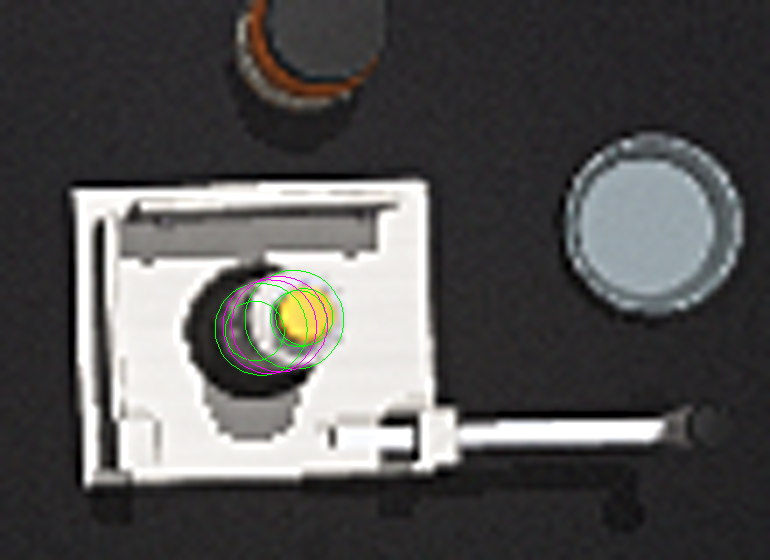

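It stands upright with tilt about 0.1° (scene fit), centred, and unchanged over 1.5 s, after about 3.5 s free. Next I'll push the bar shut with closed fingers on the −y side of the handle.

```bash
python3 - <<'E'
from plan import *; from rig import bot; from h import *; import pickle
print("handle top",pz(load("top5"),385.7,201,147))
q=ori(-90,90)
bot.move_gripper(0,grip_force=20)
bot.move_to([544,-452,300],q)
bot.servo_line([544,-452,132],speed=150,until_force=10) and print("CONTACT?")
s=bot.read_state();print(s["clock"],s["ee_pos"],s["ft_force"])
hit=bot.servo_line([542.2,-322,132],speed=45,until_force=15)
s=bot.read_state();print(hit,s["clock"],s["ee_pos"],s["ft_force"])
for n in("scene","top"): c=bot.read_camera(n); pickle.dump(c,open(f"{n}6.pkl","wb"))
cv2.imwrite("pics/s6.png",cv2.resize(load("scene6")["image"][100:230,100:250],None,fx=5,fy=5,interpolation=cv2.INTER_CUBIC)[:600])
E
```

```text
handle top [ 540.99550291 -399.4943329   147.        ]
16.9167 [ 544.31819443 -452.25632752  133.21436992] [0.51960805 0.27433626 0.50117451]
True 19.2 [ 542.38114419 -335.67373081  132.04493794] [ 2.92154253 -7.75187489  0.41080839]
```

View pics/s6.png

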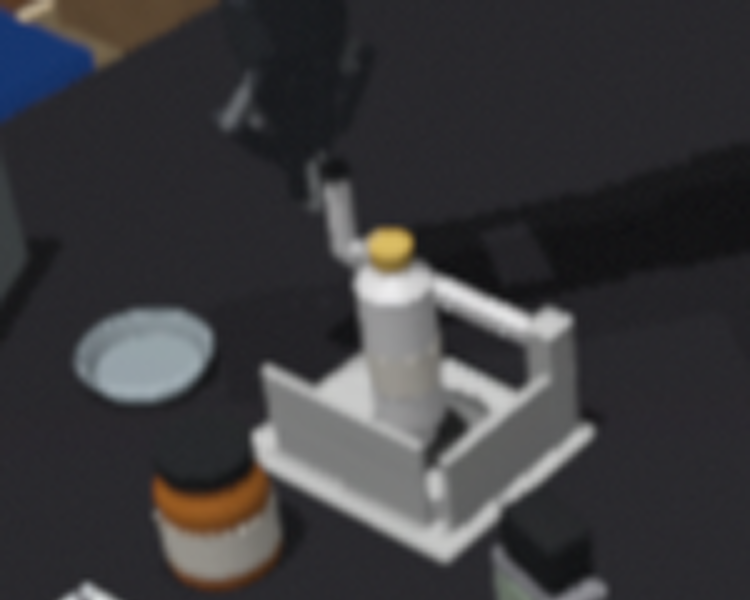

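The bar spans to the left post and the bottle is standing. I'll make a second, slower push to confirm it's at the stop, then retreat.

```bash
python3 - <<'E'
from plan import *; from rig import bot; from h import *; import pickle
hit=bot.servo_line([542.2,-326,132],speed=8,until_force=14)
s=bot.read_state();print(hit,s["clock"],s["ee_pos"],s["ft_force"])
bot.servo_line([543,-400,132],speed=80)
bot.servo_line([543,-420,300],speed=150)
bot.move_to([400,-420,320],ori(-90,90))
for n in("scene","top"): c=bot.read_camera(n); pickle.dump(c,open(f"{n}7.pkl","wb"))
print(bot.read_state()["clock"])
from fit2 import *; run("7",np.array([597,-211,10,0,0.]))
from ov import *
S=stand(596.6,-211.6,np.radians(.9),0); p=np.r_[596.6,-211.6,10,0,np.pi/2]
draw(load("top7"),285,385,140,220,7,"t7.png",S)
draw(load("scene7"),135,235,115,215,6,"s7.png",S[1:])
cv2.imwrite("pics/full7.png",load("scene7")["image"])
E
```

```text
True 19.775 [ 542.35633301 -335.77311176  132.0230537 ] [ 3.47386765 -4.72066944  0.23321652]
22.7417
top [ 596.7 -206.4   10.9] tilt deg [ 0.7 -3.4] 212 1.18
sc [ 594.9 -211.1    9.5] tilt deg [0.2 0.1] 547 0.98
both [ 594.3 -210.6   10. ] tilt deg [ 0.9 -0.6] 748 1.2
```

View pics/t7.png

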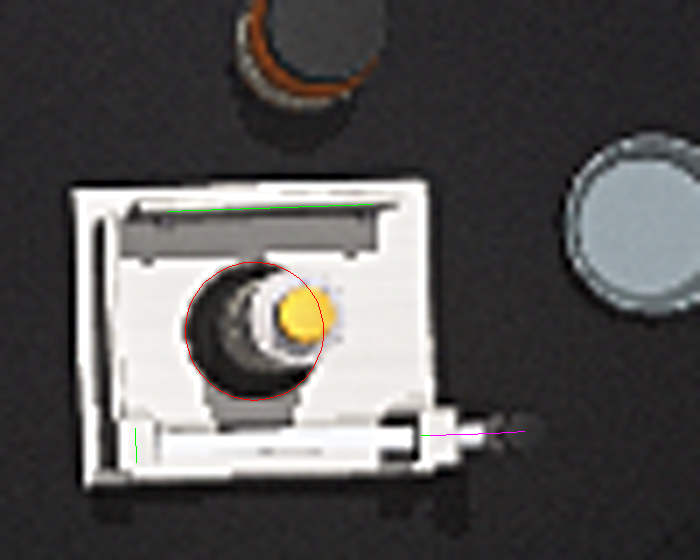

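View pics/s7.png

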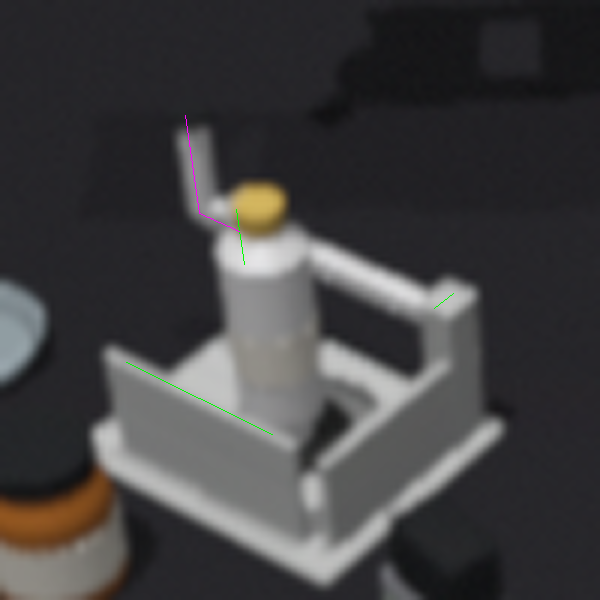

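View pics/full7.png

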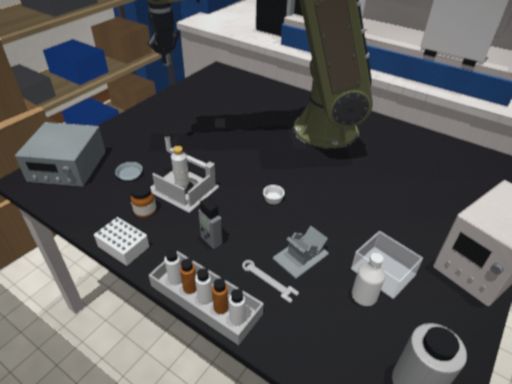

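```bash
python3 -c "
from rig import bot
bot.finish_job()"
```

```text
the job is handed in; nothing more can be done
```

The bottle is standing upright on the stand's pad with the bar shut across the front, and I handed the job in at about 23 s on the robot's clock.

**Placing:** I gripped the bottle about 109 mm from its foot, lifted it out of the rest and turned it upright. I lowered it until the foot touched the pad, at the height expected, and only then let go.

**Free-standing check:** It stood free for about 3.5 s with the bar open. Images 1.5 s apart in that time showed no movement, with a tilt of about 0.1° and the foot about 1–2 mm from the pad centre.

**Bar:** I pushed the handle with closed fingers until the force rose at the stop. A second, slower push moved it less than 0.2 mm. The last pictures show the bar reaching the far post and the handle within about 1 px of its shut position.

**Last look:** The bottle is still upright and nothing else on the bench appears to have moved.

**Disagreements:**
- The top camera's depth fit of the standing bottle gave a false tilt of about 3–4° and about 5 mm sideways. It mostly sees the cap. I relied on the side camera and the outline in the top image, which both showed it upright.
- The fingers stopped about 2 mm short of my calculated shut position. That is within camera calibration error, and the second push confirmed the stop.

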